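Move a control board from the slotted rack into its case

TASK

Slide the tall circuit board straight up out of the slotted rack by its top edge and set it leaning on the sloped stand, its lower edge on the lip and its face flat against the slope, and let go. Then take it again by its two side edges, lay it gently, without dropping it, flat and centred on the two rubber bars in the open case, and swing the case's lid shut. Leave the two shorter boards in their slots and the other things on the bench where they are.

Things in the scene. Friction and masses are not known exactly. Their poses are not given: they have to be found in the camera images.
- board: The tall circuit board on metal backing: a plain slab 8 mm thick (x), 60 mm wide (y), 100 mm high (z), about 110 g. Origin: centre of its lower edge; z runs up to its top edge. Starts upright in any of the rack's three slots, lower edge 8 mm above the table, standing 40 mm above the rack and 26 mm above the short boards. Grip it at the top edge through its 8 mm, later across its 60 mm width.
- board_mid (a point): The middle of the tall board, 50 mm up from its lower edge, half-way through its thickness.
- short_a: A shorter circuit board, 8 x 60 x 74 mm, in another slot of the rack; same axes and origin as the tall one. To be left there.
- short_b: The other shorter circuit board, 8 x 60 x 74 mm, in the remaining slot. To be left there.
- rack: Fixed white slotted rack, 140 (x) x 86 (y) x 68 mm high. Origin: centre of its underside. Three upright slots, open at the top, at its x = -46, 0, +46 mm; a board stands with its thickness along rack x, its width along rack y. Ribs guide only the side edges; slots 11 mm wide, floor 8 mm above the table. A board is clear once its lower edge is above 68 mm (82 mm to pass over the short boards).
- stand: Fixed aluminium stand. Origin: underside centre (base 110 x 50 x 6 mm). Its face looks to its own -x and up at 45 degrees; it starts at the lip at (x -35, z 16) mm and rises 62 mm along the slope toward (+x, +z). Face and lip are 36 mm wide, so a board overhangs 12 mm each side; the tall board's top 38 mm stick out past the face. The lip stands 16 mm out from it.
- stand_mid (a point): On the sloped stand: the point where the middle of the tall board lies when it leans properly, lower edge on the lip and face against the slope (at x -2.5, z 54 mm from the stand's origin). Axes as the stand's.
- case: Fixed grey open-topped case, outside 170 (x) x 150 (y) x 55 mm high, walls and floor 5 mm. Origin: centre of its underside. On its floor are two rubber bars, each 12 (x) x 44 (y) x 15 mm high, at x = -32 and +32 mm; the board lies across both, its 100 mm length along the case's x, its underside then 20 mm above the table. The lid is hinged along the +x rim.
- case_seat (a point): In the case, midway between the two bars at the height of their tops (20 mm above the table): below the middle of the board when it is well laid. Axes as the case's.
- lid (a joint): Angle of the case's lid: 0 shut, 1.57 upright, 1.9 fully open, leaning back; it starts wide open. The hinge is free: once pulled forward below about 1.45 rad the lid falls shut by itself.
- lid_tab (a point): Centre of the tab on the lid's free edge, 182 mm from the hinge, 26 x 50 x 8 mm (the tab's end is 195 mm from the hinge). The lid itself is a plain panel 170 x 150 x 8 mm.
- lid_hinge (a point): Middle of the lid's hinge line, on the case's +x rim, 55 mm above the table; the hinge line runs along the case's y.
- fitting_a: Small upright brass fitting, 22 mm across, 26 mm high, standing between rack and stand; origin under its centre. Leave alone.
- fitting_b: The same kind of brass fitting, between rack and case. Leave alone.
- screwdriver: Screwdriver 170 mm long lying at the back. Leave alone.
- jar: Jar 60 mm across, 90 mm high, blue cap, at the back, behind rack and stand. Leave alone.
- carton_a: Small carton 60 x 70 x 110 mm at the back. Leave alone.
- carton_b: Small carton 60 x 70 x 90 mm at the back. Leave alone.
Not all that is in view belongs to the job. What is shaped like the board but brown is not meant. What is shaped like the case but orange is not meant.

How it is judged (in metres and radians):
On the way, in this order (a step that is already met when the one before it is completed fails the run):
1. the tall board has been drawn up clear of the rack (height (world z) of board above 0.07 m and angle between board's own z axis and vertical below 0.35 rad and horizontal distance between board and rack below 0.12 m), for 0.05 s.
2. the tall board leans on the sloped stand, let go (distance between board_mid and stand_mid below 0.02 m and (angle between board's own x axis and vertical between 0.66 and 0.91 rad or angle between board's own x axis and vertical between 2.23 and 2.48 rad) and contact force between board and the fingers below 0.2 N and linear speed of board below 0.03 m/s), for 0.2 s.
3. the tall board lies flat on the bars in the case, let go, with the lid still open (x of board_mid in the frame of case_seat between -0.03 and 0.03 m and y of board_mid in the frame of case_seat between -0.03 and 0.03 m and z of board_mid in the frame of case_seat between 0 and 0.009 m and angle between the x axis of board and the z axis of case, either way round below 0.09 rad and contact force between board and the fingers below 0.2 N and linear speed of board below 0.03 m/s and value of joint lid above 1.2 rad), for 0.2 s.
At the end, for the whole second after the job is handed in: The tall board lies flat (5 degrees) on both bars in the case, its middle within 30 mm of centre each way, released and at rest; lid shut (0.06 rad); short boards still in their slots (15 mm), other bench things within 30 mm of their starts (x of board_mid in the frame of case_seat between -0.03 and 0.03 m and y of board_mid in the frame of case_seat between -0.03 and 0.03 m and z of board_mid in the frame of case_seat between 0 and 0.009 m and angle between the x axis of board and the z axis of case, either way round below 0.09 rad and contact force between board and the fingers below 0.2 N and linear speed of board below 0.03 m/s and value of joint lid below 0.06 rad and distance of each of short_a, short_b from where it was at the start of the episode below 0.015 m and distance of each of fitting_a, fitting_b, screwdriver, jar, carton_a, carton_b from where it was at the start of the episode below 0.03 m); the robot touches nothing.
It fails at once if the board is dropped into the case (horizontal distance between board_mid and case_seat below 0.07 m and z of board_mid in the frame of case_seat below 0.03 m and linear speed of board above 0.6 m/s).
It fails at once if a short board is pulled out of its slot (distance of any of short_a, short_b from where it was at the start of the episode above 0.03 m).
It fails at once if something else on the bench is knocked away (distance of any of fitting_a, fitting_b, screwdriver, jar, carton_a, carton_b from where it was at the start of the episode above 0.05 m).
It also fails if it takes over 72 s, if anything falls off the work surface, if the arm or the gripper's body presses on something with over 40 N, if the wrist force passes 120 N, or if a joint passes its speed limit or range.

ROBOT

A 6-joint arm with a two-finger parallel gripper is mounted at the origin on the work surface. World frame = base frame: x ahead of the robot, y to its left, z up, the work surface at z = 0. Lengths are in mm, angles in rad, forces in N, time in s.
With the tool pointing down it reaches from about 300 to 775 mm from the base axis. Payload 14.6 kg.
Tool frame: the origin (TCP) lies midway between the tips of the shut fingers; the grasp point (between the pads) lies 19 mm behind it; y points along the fingers, z is the direction in which the jaws open and shut, and the axes are right-handed (so a half turn about y gives the same grasp; the last joint's range is limited). The gripper opens to 94 mm and grips with 3 to 60 N. Pads are 16 mm wide; open, the fingers measure 119 mm over their backs; the gripper's body (75 mm by 177 mm) begins 78 mm behind the grasp point.
Start: joints at [-1.246, 0.3, 1.521, -0, 1.321, -0.067], TCP at [210.011, -508.315, 205.446] pointing down, gripper open.
Joint ranges: [-3.03, 3.03], [-0.79, 2.21], [0.23, 2.52], [-1.04, 4.18], [0, 3.07], [-2.55, 2.55]. Speed limits (rad/s): [2.22, 2.22, 2.57, 3.14, 3.14, 3.14].

INTERFACE

Orientations are given as [roll, pitch, yaw] about the fixed x, y, z axes, in that order (R = Rz(yaw) Ry(pitch) Rx(roll)).
In Python, from cell import manip gives the robot as it stands.
- The arm moves only by the tool play_rows, never from a script. Its argument "series" is a list of rows, each a list of 3 entries, a list of its own where there are three numbers: the shift along the tool's x, y, z in m, then the turn about the tool's y in rad, then the closure, from 0 (fully open) to 1 (shut). In form: [[[dx, dy, dz], twist, grip], ...]. A call has 1 to 20 rows; each row is the pose to reach, as a shift and turn from the pose measured when the call began, along the tool's axes at that moment; what a row does not reach only later rows make up. A row lasts 1/10 s, in which the tool goes at most 50 mm and 8.59 degrees, less where a joint would pass 70% of its speed; a pose out of reach is approached as far as the arm can. A call with a gripper value outside its range is refused whole. The fingers move at their own pace and stop on an object; "squeeze" is the grip in N (left out, the last holds). Time passes only in rows, so rows that repeat a pose let the fingers close. It gives the time, the measured TCP pose, the force and the opening at its end, in the units of the state.
- manip.read_state(): the state, without advancing time (a new reading comes with each control period).
- manip.camera(name): name is "scene" or "top" or "wrist"; returns the picture (480x640x3 uint8, red, green, blue); there is no depth.
- manip.camera_params(name): a dict with "K" (3x3 intrinsics, pixels), "rvec" (rotation vector, rad) and "tvec" (3), from world to camera coordinates, as OpenCV has them. Camera axes: x right, y down, z forward; pixel columns grow to the right and rows downward; lengths in mm; the calibration is good to about 2 mm. A picture is of the moment at which its call begins: read the wrist's pose just before it. camera_params takes no time and is no camera call; for the wrist camera it gives the pose at the moment of the call.
- manip.sign_off(): hands the job in, once; it reports no verdict.
The state is a dict: "clock": time; "joints": joint angles; "qd": joint speeds; "effort": joint torques, N m; "eef_pos": TCP position; "eef_rot": TCP orientation; "wrist_force": force on the tool from outside, world axes, zero at the start; "moment": the same for the moment, N m; "finger_gap": finger opening in mm.
Only numpy, scipy, OpenCV 4.12 (cv2) and the standard library are available. Lean on these libraries where they do the work, as an engineer would, in place of code of your own. Each camera call takes 0.05 s, during which the arm holds its last target. There are 200 camera calls.

## Working session

There is one attempt and no reset: what is moved stays moved. The work goes in short steps, Python scripts to look and compute and a tool call to move; the robot and the scene stay as the last step left them, time stands still between calls to the robot, and variables do not carry over. Pictures are saved under pics/ and viewed, about 8 in all and at most 12, crops included, and the job is handed in when it is done.

Besides the shell and the picture viewer there is one more tool, called after "Emit:" by a JSON object that holds its "op" and its "data", one argument or row to a line. play_rows: Moves the arm, as the interface text tells. Its arguments: {"type":"object","properties":{"series":{"type":"array","items":{"type":"array"}},"squeeze":{"type":"number"}},"required":["series"]}

```bash
mkdir -p pics; ls; python3 - <<'E'
from cell import manip
import cv2,numpy as np
s=manip.read_state();print(s)
for n in ["scene","top"]:
    im=manip.camera(n);cv2.imwrite(f"pics/{n}0.png",im[:,:,::-1]);p=manip.camera_params(n);print(n,p['K'],p['rvec'],p['tvec'], (-cv2.Rodrigues(np.array(p['rvec'],float))[0].T@np.array(p['tvec'],float).ravel()))
E
```

```text
pics
{'clock': 0.0, 'joints': array([-1.24560615e+00,  3.00491607e-01,  1.52159586e+00, -1.10246254e-05,
        1.32071355e+00, -6.65998923e-02]), 'qd': array([-7.51058850e-04,  5.33482921e-04,  1.26914995e-04, -2.47826905e-05,
       -2.22099212e-03,  2.38709599e-03]), 'effort': array([ 3.46204279e-04, -5.31800687e+01, -3.52739918e+01,  7.08630262e-02,
        2.44083098e-02, -9.97927509e-05]), 'eef_pos': array([ 209.92096709, -508.06725028,  204.8688353 ]), 'eef_rot': array([-1.57200272e+00,  6.97627135e-05, -2.74979989e+00]), 'wrist_force': array([ 0.46655753, -0.41434698, -0.28707947]), 'moment': array([ 0.02457821, -0.00472929,  0.02908151]), 'finger_gap': 93.57967976872038}
scene [[440.62329642   0.         312.2467497 ]
 [  0.         440.62329642 235.76229529]
 [  0.           0.           1.        ]] [ 1.51783753  2.08513207 -0.82866263] [ 106.16083724 -361.29449979 1372.09300744] [1175.24329637  273.44723003  753.97139648]
top [[594.09465106   0.         321.7076619 ]
 [  0.         594.09465106 226.51566946]
 [  0.           0.           1.        ]] [ 2.15169967 -2.12144059  0.19040596] [  54.28992314  554.22055631 1292.35428648] [ 327.37662786   71.5524039  1366.74511874]
```

View pics/scene0.png

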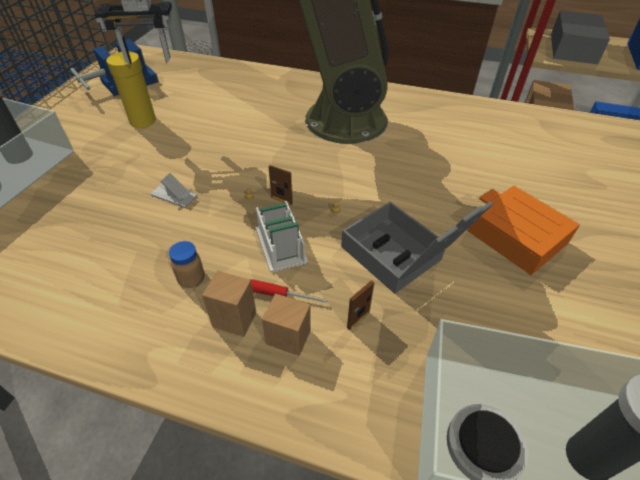

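View pics/top0.png

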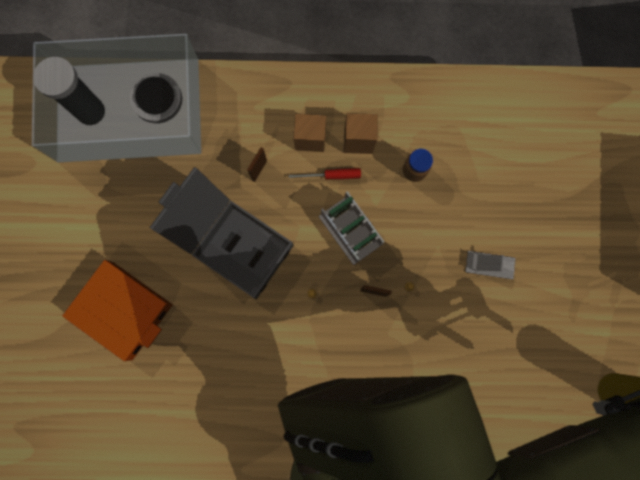

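The scene and top pictures show:
- White rack with green-topped boards: top (352,228), scene (280,235).
- Stand: top (490,264), scene (177,190).
- Grey open case, lid to the upper left: top (240,245).
- Not meant: orange closed case at top (115,310), and brown boards at top (375,291) and (257,163).

Next I'll enlarge the ones that matter.

```bash
python3 - <<'E'
import cv2,numpy as np
t=cv2.imread("pics/top0.png");s=cv2.imread("pics/scene0.png")
def c(im,x,y,w,h,W,H):
    return cv2.resize(np.clip(im[y:y+h,x:x+w]*1.4,0,255).astype('uint8'),(W,H),interpolation=cv2.INTER_CUBIC)
# scales: 4 for rack top(100x75), stand top 5 ; 
a=c(t,302,182,100,100,400,300) if 0 else c(t,310,185,80,80,400,400)   # x5
b=c(s,245,190,80,80,400,400) # x5
d=c(t,455,240,80,40,400,200)  # x5
e=c(s,140,165,80,40,400,200)
cv2.imwrite("pics/m1.png",np.vstack([np.hstack([a,b]),np.hstack([d,e])]))
a=c(t,145,160,160,150,800,750)
cv2.imwrite("pics/m2.png",c(t,145,160,160,120*150//150+30,640,600))
E
```

```text
(no output)
```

View pics/m1.png

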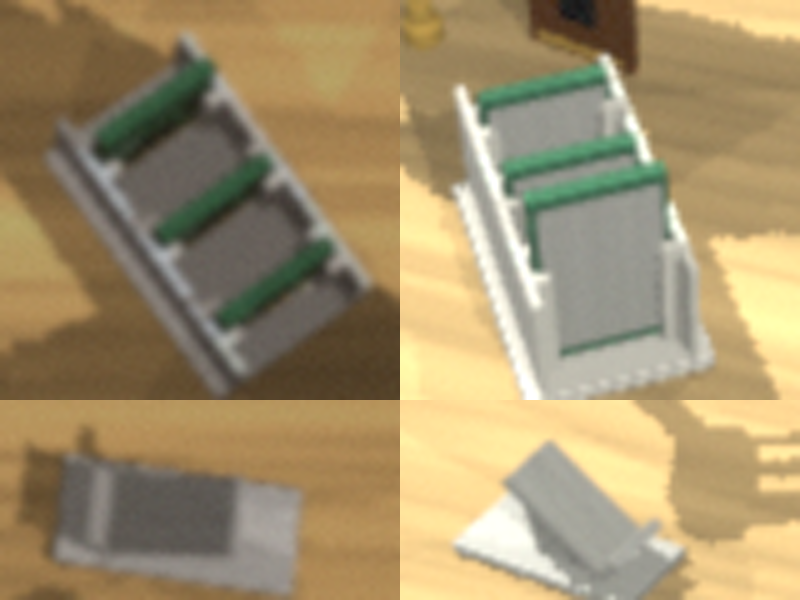

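View pics/m2.png

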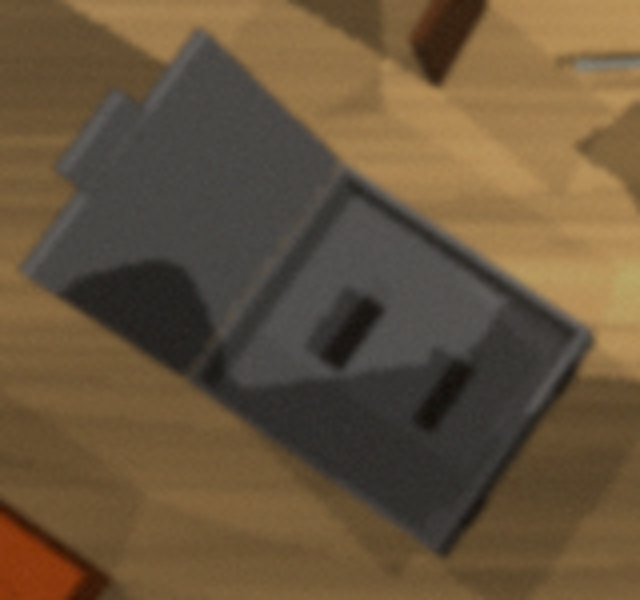

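The crops show three boards in the rack. The tall one is the upper-left one in top (centre about (341,206)) and the front one in scene: it stands proud and its plate is the largest. The two lower ones are the short boards. The stand's lip is the bright stripe at its left in top, about (475,262), so its face looks to +y. The case has two dark bars at about (233,242) and (256,259), with the lid at the upper left.

```bash
cat > h.py <<'E'
import cv2,numpy as np
def P(p): return np.array(p['K'],float),cv2.Rodrigues(np.array(p['rvec'],float))[0],np.array(p['tvec'],float).ravel()
def at_z(p,uv,z):
    K,R,t=P(p); d=R.T@np.linalg.inv(K)@np.array([*uv,1.]); c=-R.T@t
    return (c+d*(z-c[2])/d[2])
def proj(p,X):
    return cv2.projectPoints(np.array(X,float).reshape(-1,1,3),np.array(p['rvec'],float),np.array(p['tvec'],float),np.array(p['K'],float),None)[0].reshape(-1,2)
def fr(x,y,yaw,pts):
    c,s=np.cos(yaw),np.sin(yaw); pts=np.array(pts,float); return np.c_[x+c*pts[:,0]-s*pts[:,1],y+s*pts[:,0]+c*pts[:,1],pts[:,2]]
def fit(p,pts,uv,g):
    from scipy.optimize import least_squares
    r=least_squares(lambda q:(proj(p,fr(*q,pts))-np.array(uv)).ravel(),g,x_scale=[100,100,1]);return r.x,np.sqrt(np.mean(r.fun**2))
E
python3 - <<'E'
from h import *
from cell import manip
p=manip.camera_params("top")
T=lambda o,k,l:[((a+.5)/k-.5+o[0],(b+.5)/k-.5+o[1]) for a,b in l]
# rack: x toward tall slot
uv=T((310,185),5,[(155,104),(214,197),(274,281)])
for q,z in zip(uv,(108,82,82)): print(at_z(p,q,z).round(1))
pts=[[46,0,108],[0,0,82],[-46,0,82]]
print('rack',fit(p,pts,uv,[520,0,.8]))
uv=T((455,240),5,[(300,90),(292,192),(237,78),(230,155),(55,160)])
print('stand',fit(p,[[55,25,6],[55,-25,6],[9,18,60],[9,-18,60],[-55,-25,6]],uv,[230,-320,-1.57]),
 fit(p,[[55,25,6],[55,-25,6],[9,18,60],[9,-18,60]],uv[:4],[230,-320,-1.57]))
uv=T((145,160),4,[(347,168),(195,372),(592,335),(445,552),(352,330),(445,393)])
print('case',fit(p,[[85,-75,55],[85,75,55],[-85,-75,55],[-85,75,55],[32,0,20],[-32,0,20]],uv,[330,250,.8]))
print([at_z(p,q,20).round(1) for q in uv[4:]],[at_z(p,q,55).round(1) for q in uv[:4]])
w=manip.camera_params("wrist");K,R,t=P(w);print(K,(-R.T@t).round(1),R.round(2),manip.read_state()['eef_pos'])
E
```

```text
[589.9  22.3 108. ]
[554.  -5.  82.]
[517.1 -31.4  82. ]
rack (array([553.64767672,  -4.674299  ,   0.63536344]), np.float64(0.2267454573083895))
stand (array([ 477.24103938, -327.65273717,   -1.69862998]), np.float64(0.34552407532893586)) (array([ 476.63278082, -327.48110219,   -1.68464328]), np.float64(0.330861669206218))
case (array([500.28525259, 236.52382094,   0.98148642]), np.float64(1.0602679616589812))
[array([518.7, 265.1,  20. ]), array([483.3, 210.9,  20. ])] [array([605.8, 266.5,  55. ]), array([489. , 346.1,  55. ]), array([512.9, 126.5,  55. ]), array([391.6, 204.4,  55. ])]
[[393.36459577   0.         316.83636308]
 [  0.         393.36459577 237.12381127]
 [  0.           0.           1.        ]] [ 285.6 -476.8  385.3] [[ 0.38 -0.92 -0.  ]
 [-0.89 -0.37  0.28]
 [-0.26 -0.1  -0.96]] [ 209.93713267 -508.10410431  204.96857258]
```

```bash
cat >> h.py <<'E'
from scipy.spatial.transform import Rotation as Ro
def delta(x,y,z,yaw):
    from cell import manip
    s=manip.read_state(); R=Ro.from_euler('xyz',s['eef_rot']).as_matrix()
    d=R.T@(np.array([x,y,z])-s['eef_pos'])/1000
    tw=-((yaw-s['eef_rot'][2]+np.pi)%(2*np.pi)-np.pi)
    print('t',round(s['clock'],2),'pos',s['eef_pos'].round(1),s['eef_rot'].round(3),'j',s['joints'].round(2),'F',s['wrist_force'].round(1),'gap',round(s['finger_gap'],1))
    print('shift',d.round(4),'twist',round(tw,3),'n>=',round(max(abs(tw)/.15,np.linalg.norm(d)/.05),1))
E
python3 -c "
from h import *
delta(585,18,205,-.936)"
```

```text
t 0.1 pos [ 209.9 -508.1  205. ] [-1.572  0.    -2.75 ] j [-1.25  0.3   1.52 -0.    1.32 -0.07] F [ 0.6  0.4 -0.5] gap 94.0
shift [-5.475e-01  3.000e-04 -3.430e-01] twist -1.814 n>= 12.9
```

Emit:
{"op": "play_rows", "data": {
  "series": [
    [[-0.04,0,-0.025],-0.13,0],
    [[-0.08,0,-0.05],-0.26,0],
    [[-0.12,0,-0.075],-0.39,0],
    [[-0.16,0,-0.1],-0.52,0],
    [[-0.2,0,-0.125],-0.65,0],
    [[-0.24,0,-0.15],-0.78,0],
    [[-0.28,0,-0.175],-0.91,0.2],
    [[-0.32,0,-0.2],-1.04,0.4],
    [[-0.36,0,-0.225],-1.17,0.6],
    [[-0.4,0,-0.25],-1.3,0.6],
    [[-0.44,0,-0.275],-1.43,0.6],
    [[-0.48,0,-0.3],-1.56,0.6],
    [[-0.52,0,-0.325],-1.69,0.6],
    [[-0.547,0,-0.343],-1.814,0.6],
    [[-0.547,0,-0.343],-1.814,0.6],
    [[-0.547,0,-0.343],-1.814,0.6],
    [[-0.547,0,-0.343],-1.814,0.6],
    [[-0.547,0,-0.343],-1.814,0.6]
  ],
  "squeeze": 20
}}

```text
clock: 1.9
eef_pos: [584.2, 16.8, 205.5]
eef_rot: [-1.57, 0.001, -0.938]
wrist_force: [0.1, -0.3, -0.6]
finger_gap: 37.1
```

```bash
python3 - <<'E'
from h import *
from cell import manip
delta(590,22,205,-.936)
p=manip.camera_params("wrist")
im=manip.camera("wrist")[:,:,::-1];cv2.imwrite("pics/w1.png",np.clip(im*1.2,0,255).astype('uint8'))
bd=lambda s,h:[[s,-30,h],[s,30,h],[s+8*0,0,h]]
print('predict tall top corners',proj(p,fr(553.6,-4.7,.635,[[42,-30,108],[42,30,108],[50,-30,108],[50,30,108]])).round(0).tolist())
np.savez("w1.npz",**{k:np.array(v) for k,v in p.items()})
E
```

```text
t 1.9 pos [584.2  16.8 205.5] [-1.57e+00  1.00e-03 -9.38e-01] j [-0.03  0.38  1.42  0.    1.35 -0.67] F [ 0.1 -0.3 -0.6] gap 37.1
shift [-0.0008  0.0005  0.0078] twist -0.002 n>= 0.2
predict tall top corners [[322.0, 275.0], [322.0, 197.0], [333.0, 275.0], [333.0, 197.0]]
```

View pics/w1.png

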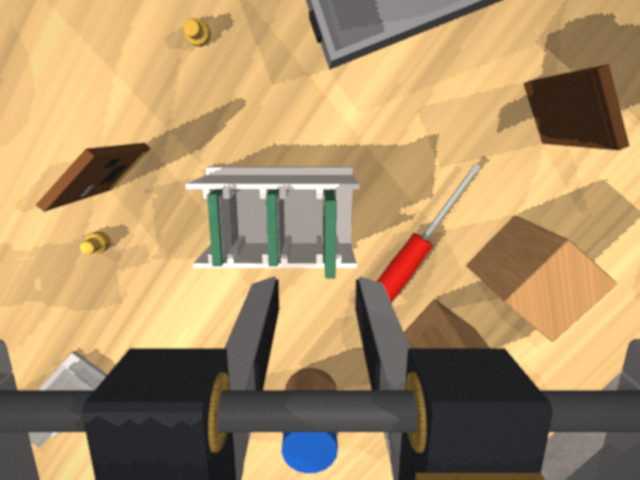

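The wrist view shows the tall board's top edge at about (330,192–277), the short boards at x≈215 and 273, and the fingers below at x≈265 and 370. I'll refine the edge numerically.

```bash
python3 - <<'E'
from h import *
im=cv2.imread("pics/w1.png").astype(int);p=dict(np.load("w1.npz"))
b,g,r=im[...,0],im[...,1],im[...,2]
m=((g>r+15)&(g>b+8)).astype('uint8')
n,l,st,c=cv2.connectedComponentsWithStats(m)
for i in range(1,n):
    if st[i,4]>80: print(st[i],c[i].round(1))
for y in range(188,282,6): print(y,[(x,tuple(im[y,x])) for x in range(324,338,2)] if y in(212,248) else np.where(m[y,315:345])[0]+315)
K,R,t=P(p);print((-R.T@t).round(0))
for uv in [(330.5,195),(330.5,275),(330.5,235)]: print(at_z(p,uv,108).round(1))
E
```

```text
[207 190  16  76 783] [214.7 227.7]
[266 190  13  76 793] [271.8 227.2]
[324 191  13  87 976] [329.6 233.9]
188 []
194 [325 326 327 328 329 330 331 332 333]
200 [325 326 327 328 329 330 331 332 333 334 335]
206 [324 325 326 327 328 329 330 331 332 333 334 335]
212 [(324, (np.int64(94), np.int64(111), np.int64(94))), (326, (np.int64(100), np.int64(133), np.int64(76))), (328, (np.int64(106), np.int64(140), np.int64(79))), (330, (np.int64(105), np.int64(140), np.int64(81))), (332, (np.int64(104), np.int64(139), np.int64(76))), (334, (np.int64(103), np.int64(136), np.int64(78))), (336, (np.int64(130), np.int64(146), np.int64(136)))]
218 [324 325 326 327 328 329 330 331 332 333 334 335]
224 [324 325 326 327 328 329 330 331 332 333 334 335]
230 [324 325 326 327 328 329 330 331 332 333 334 335]
236 [324 325 326 327 328 329 330 331 332 333 334 335]
242 [324 325 326 327 328 329 330 331 332 333 334 335]
248 [(324, (np.int64(80), np.int64(99), np.int64(69))), (326, (np.int64(104), np.int64(139), np.int64(78))), (328, (np.int64(105), np.int64(140), np.int64(79))), (330, (np.int64(105), np.int64(141), np.int64(79))), (332, (np.int64(104), np.int64(140), np.int64(78))), (334, (np.int64(105), np.int64(136), np.int64(81))), (336, (np.int64(109), np.int64(120), np.int64(111)))]
254 [324 325 326 327 328 329 330 331 332 333 334 335]
260 [324 325 326 327 328 329 330 331 332 333 334 335]
266 [325 326 327 328 329 330 331 332 333 334]
272 [326 327 328 329 330 331 332 333 334]
278 []
[537.  82. 386.]
[573.8  49.  108. ]
[610.3  -0.  108. ]
[591.6  25.2 108. ]
```

Emit:
{"op": "play_rows", "data": {
  "series": [
    [[0,0.02,0.01],0,0.6],
    [[0,0.05,0.01],0,0.6],
    [[0,0.08,0.01],0,0.6],
    [[0,0.1,0.01],0,0.6],
    [[0,0.12,0.01],0,0.6],
    [[0,0.1255,0.01],0,0.6],
    [[0,0.1255,0.01],0,0.6],
    [[0,0.1255,0.01],0,0.6],
    [[0,0.1255,0.01],0,0.7],
    [[0,0.1255,0.01],0,0.8],
    [[0,0.1255,0.01],0,0.9],
    [[0,0.1255,0.01],0,1],
    [[0,0.1255,0.01],0,1],
    [[0,0.1255,0.01],0,1],
    [[0,0.1255,0.01],0,1]
  ],
  "squeeze": 25
}}

```text
clock: 3.45
eef_pos: [592.4, 22.9, 80.3]
eef_rot: [-1.57, 0.001, -0.938]
wrist_force: [0.0, -0.2, 3.1]
finger_gap: 7.7
```

Emit:
{"op": "play_rows", "data": {
  "series": [
    [[0,-0.01,0],0,1],
    [[0,-0.03,0],0,1],
    [[0,-0.05,0],0,1],
    [[0,-0.07,0],0,1],
    [[0,-0.09,0],0,1],
    [[0,-0.11,0],0,1],
    [[0,-0.13,0],0,1],
    [[0,-0.13,0],0,1],
    [[0,-0.13,0],0,1]
  ]
}}

```text
clock: 4.35
eef_pos: [592.2, 22.8, 210.0]
eef_rot: [-1.57, 0.001, -0.938]
wrist_force: [-0.6, -0.1, -1.7]
finger_gap: 7.9
```

```bash
python3 - <<'E'
from h import *
from cell import manip
# stand: x axis yaw -1.69 ; hover view of stand with jaw along stand x
delta(476.9-0,-327.6+60,230,-1.69+np.pi/2)
delta(476.9,-327.6+60,230,-1.69-np.pi/2)
im=manip.camera("wrist")[:,:,::-1];cv2.imwrite("pics/w2.png",im)
E
```

```text
t 4.35 pos [592.2  22.8 210. ] [-1.57e+00  1.00e-03 -9.38e-01] j [-0.02  0.39  1.39  0.    1.36 -0.66] F [-0.6 -0.1 -1.7] gap 7.9
shift [ 0.1659 -0.0203 -0.2647] twist -0.819 n>= 6.3
t 4.35 pos [592.2  22.8 210. ] [-1.57e+00  1.00e-03 -9.38e-01] j [-0.02  0.39  1.39  0.    1.36 -0.66] F [-0.6 -0.1 -1.7] gap 7.9
shift [ 0.1659 -0.0203 -0.2647] twist 2.323 n>= 15.5
```

Emit:
{"op": "play_rows", "data": {
  "series": [
    [[0.02,0,-0.03],-0.1,1],
    [[0.04,0,-0.065],-0.2,1],
    [[0.062,0,-0.1],-0.3,1],
    [[0.083,0,-0.133],-0.41,1],
    [[0.104,0,-0.166],-0.51,1],
    [[0.125,0,-0.2],-0.61,1],
    [[0.145,0,-0.232],-0.72,1],
    [[0.166,-0.01,-0.265],-0.819,1],
    [[0.166,-0.02,-0.265],-0.819,1],
    [[0.166,-0.02,-0.265],-0.819,1],
    [[0.166,-0.02,-0.265],-0.819,1],
    [[0.166,-0.02,-0.265],-0.819,1]
  ]
}}

```text
clock: 5.6
eef_pos: [476.8, -266.7, 228.3]
eef_rot: [-1.569, 0.002, -0.118]
wrist_force: [1.1, 0.0, -1.8]
finger_gap: 7.6
```

```bash
python3 - <<'E'
from h import *
from cell import manip
delta(477,-327,230,-.12)
p=manip.camera_params("wrist")
im=manip.camera("wrist")[:,:,::-1];cv2.imwrite("pics/w3.png",im)
np.savez("w3.npz",**{k:np.array(v) for k,v in p.items()})
g=proj(p,fr(476.9,-327.6,-1.69,[[55,25,6],[55,-25,6],[9,18,60],[9,-18,60],[-46,18,27],[-46,-18,27],[-55,25,6],[-55,-25,6]]));print(g.round(0).tolist())
x,y=(g.mean(0)-[100,75]).astype(int); x=np.clip(x,0,440);y=np.clip(y,0,330);print(x,y)
c=np.clip(cv2.resize(im[y:y+150,x:x+200],None,fx=4,fy=4,interpolation=cv2.INTER_CUBIC)*1.2,0,255).astype('uint8');cv2.imwrite("pics/w3c.png",c)
E
```

```text
t 5.6 pos [ 476.8 -266.7  228.3] [-1.569  0.002 -0.118] j [-0.58  0.28  1.5   0.    1.37 -2.03] F [ 1.1  0.  -1.8] gap 7.6
shift [ 0.0073 -0.0018 -0.0598] twist 0.002 n>= 1.2
[[207.0, 234.0], [204.0, 187.0], [241.0, 243.0], [239.0, 204.0], [302.0, 233.0], [301.0, 198.0], [311.0, 234.0], [311.0, 187.0]]
164 140
```

View pics/w3c.png

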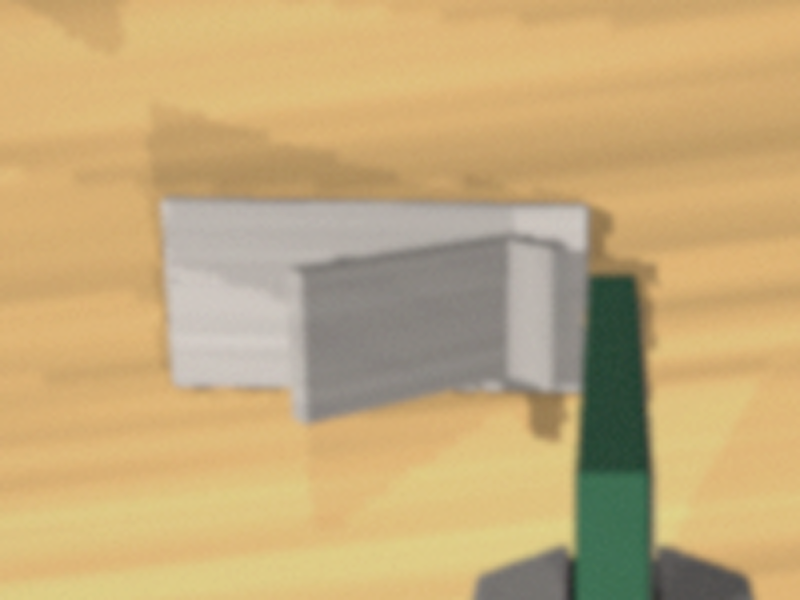

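```bash
python3 - <<'E'
from h import *
p=dict(np.load("w3.npz"))
T=lambda l:[((a+.5)/4-.5+164,(b+.5)/4-.5+140) for a,b in l]
pts=[[55,-25,6],[-55,-25,6],[55,25,6],[9,-18,60],[9,18,60],[-35,-18,16],[-35,18,16],[-46,-18,27],[-46,18,27]]
uv=T([(163,200),(590,205),(173,387),(305,268),(308,422),(508,235),(508,385),(553,243),(553,390)])
q,r=fit(p,pts,uv,[477,-327,-1.69]);print(q.round(3),r)
q2,r2=fit(p,pts[:5],uv[:5],[477,-327,-1.69]);print(q2.round(3),r2)
print((proj(p,fr(*q,pts))-uv).round(1).tolist())
b=at_z(p,T([(613,275)])[0],156);print('board low near end',b, 'TCP 476.8 -266.7'); 
b=at_z(p,T([(613,470)])[0],256);print('board top near end',b)
E
```

```text
[ 479.74  -327.912   -1.708] 0.7355495407559031
[ 479.577 -327.824   -1.706] 0.3405475127949361
[[-0.2, -0.3], [-0.0, 0.2], [0.2, -0.4], [-0.5, 0.7], [0.2, 0.3], [0.5, 0.9], [0.5, -2.3], [-0.3, 1.1], [-0.5, -0.5]]
board low near end [ 449.96930967 -262.83807799  156.        ] TCP 476.8 -266.7
board top near end [ 449.34211294 -262.97235742  256.        ]
```

Stand fit: (479.7, −327.9), yaw −1.707, residual 0.7 px. That agrees with the top view to within 3 mm. The board hangs true in the jaws: near lower end measured at (450,−263) against (447,−263) expected. I'll lower it upright into the lip's V.

Emit:
{"op": "play_rows", "data": {
  "series": [
    [[0.009,0,-0.025],0.018,1],
    [[0.009,0.01,-0.025],0.018,1],
    [[0.009,0.04,-0.025],0.018,1],
    [[0.009,0.07,-0.025],0.018,1],
    [[0.009,0.1,-0.025],0.018,1],
    [[0.009,0.12,-0.025],0.018,1],
    [[0.009,0.126,-0.025],0.018,1],
    [[0.009,0.13,-0.025],0.018,1],
    [[0.009,0.132,-0.025],0.018,1],
    [[0.009,0.133,-0.025],0.018,1],
    [[0.009,0.134,-0.025],0.018,1],
    [[0.009,0.134,-0.025],0.018,1],
    [[0.009,0.134,-0.025],0.018,1]
  ]
}}

```text
clock: 6.95
eef_pos: [482.6, -292.6, 94.7]
eef_rot: [-1.57, 0.002, -0.136]
wrist_force: [-0.6, 0.8, -1.2]
finger_gap: 7.8
```

```bash
python3 - <<'E'
from h import *
delta(483,-293,93,-.136)
from cell import manip
s=manip.read_state(); c,sn=np.cos(-1.707),np.sin(-1.707); d=s['eef_pos'][:2]-[479.7,-327.9]; print('stand frame',d@[c,sn],d@[-sn,c])
E
```

```text
t 6.95 pos [ 482.6 -292.6   94.7] [-1.57   0.002 -0.136] j [-0.61  0.45  1.59  0.    1.1  -2.04] F [-0.6  0.8 -1.2] gap 7.8
shift [ 0.0005  0.0017 -0.0003] twist -0.0 n>= 0.0
stand frame -35.33490614859588 -1.9599129305234515
```

Emit:
{"op": "play_rows", "data": {
  "series": [
    [[0,0.001,0],0,1],
    [[0,0.002,0],0,1],
    [[0,0.003,0],0,1],
    [[0,0.003,0],0,1]
  ]
}}

```text
clock: 7.35
eef_pos: [482.9, -293.2, 92.4]
eef_rot: [-1.571, 0.001, -0.136]
wrist_force: [-2.3, -1.5, 6.4]
finger_gap: 7.6
```

Emit:
{"op": "play_rows", "data": {
  "series": [
    [[0,0,0],0,0.89],
    [[0,0,-0.002],0,0.87],
    [[0,0,-0.004],0,0.85],
    [[0,0,-0.007],0,0.83],
    [[0,0,-0.01],0,0.83],
    [[0,0,-0.013],0,0.83],
    [[0,0,-0.016],0,0.83],
    [[0,0,-0.018],0,0.83],
    [[0,0,-0.018],0,0.83],
    [[0,0,-0.018],0,0.83]
  ]
}}

```text
clock: 8.35
eef_pos: [480.4, -311.0, 92.4]
eef_rot: [-1.571, 0.0, -0.136]
wrist_force: [0.0, -0.3, 0.5]
finger_gap: 16.4
```

```bash
python3 - <<'E'
from h import *
from cell import manip
delta(483,-293,93,-.136)
im=manip.camera("wrist")[:,:,::-1]
im2=manip.camera("scene")[:,:,::-1]
a=cv2.resize(im[130:430,160:460],(400,400));b=cv2.resize(im2[130:230,130:230],(400,400),interpolation=cv2.INTER_CUBIC)
cv2.imwrite("pics/w4.png",np.hstack([a,b]))
E
```

```text
t 8.35 pos [ 480.4 -311.    92.4] [-1.571  0.    -0.136] j [-0.64  0.46  1.57 -0.    1.11 -2.07] F [ 0.  -0.3  0.5] gap 16.4
shift [ 0.0001 -0.0006  0.0182] twist -0.0 n>= 0.4
```

View pics/w4.png

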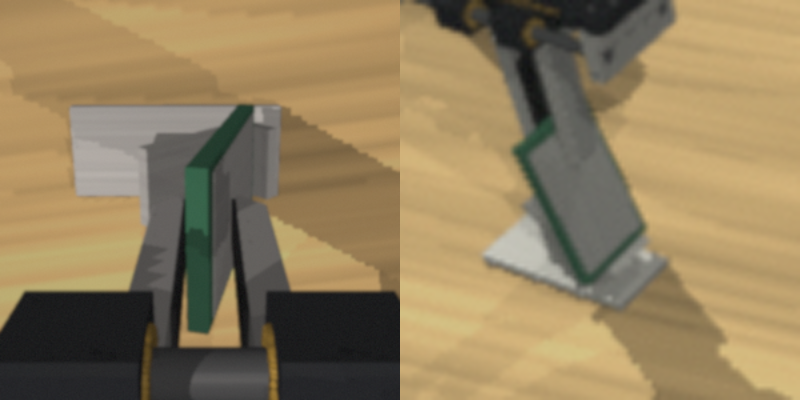

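The wrist crop and the scene crop both show the board's lower edge in the lip's V. It tilts toward the slope, caught between the loosely open fingers. I'll open while keeping the slope-side finger still, then lower it down.

Emit:
{"op": "play_rows", "data": {
  "series": [
    [[0,0,0],0,0.77],
    [[0,0,0.001],0,0.7],
    [[0,0,0.004],0,0.63],
    [[0,0,0.007],0,0.56],
    [[0,0,0.01],0,0.49],
    [[0,0,0.014],0,0.42],
    [[0,0,0.017],0,0.35],
    [[0,0,0.021],0,0.28],
    [[0,0,0.024],0,0.21],
    [[0,0,0.027],0,0.15],
    [[0,0,0.03],0,0.15],
    [[0,0,0.03],0,0.15],
    [[0,0.002,0.027],0,0.15],
    [[0,0.005,0.022],0,0.15],
    [[0,0.008,0.017],0,0.15],
    [[0,0.011,0.012],0,0.15],
    [[0,0.014,0.007],0,0.15],
    [[0,0.017,0.002],0,0.15],
    [[0,0.017,0.0],0,0.15],
    [[0,0.017,0.0],0,0.15]
  ]
}}

```text
clock: 10.45
eef_pos: [480.4, -311.2, 75.4]
eef_rot: [-1.571, 0.001, -0.136]
wrist_force: [-0.4, 0.5, -0.0]
finger_gap: 80.0
```

Emit:
{"op": "play_rows", "data": {
  "series": [
    [[0,0,-0.003],0,0.15],
    [[0,0,-0.006],0,0.15],
    [[0,0,-0.009],0,0.15],
    [[0,0,-0.012],0,0.15],
    [[0,0,-0.015],0,0.15],
    [[0,0,-0.018],0,0.15],
    [[0,0,-0.021],0,0.15],
    [[0,0,-0.024],0,0.15],
    [[0,0,-0.027],0,0.15],
    [[0,0,-0.027],0,0.15],
    [[0,0,-0.027],0,0.15]
  ]
}}

```text
clock: 11.55
eef_pos: [476.6, -338.0, 75.3]
eef_rot: [-1.571, 0.001, -0.136]
wrist_force: [0.1, -0.3, 0.1]
finger_gap: 79.5
```

```bash
python3 - <<'E'
from h import *
from cell import manip
delta(480,-327,150,-.136)
p=manip.camera_params("wrist");np.savez("w5.npz",**{k:np.array(v) for k,v in p.items()})
im=manip.camera("wrist")[:,:,::-1]
im2=manip.camera("scene")[:,:,::-1]
cv2.imwrite("pics/w5.png",im)
a=cv2.resize(im[100:400,160:460],(500,500));b=cv2.resize(im2[140:240,140:200],(300,500),interpolation=cv2.INTER_CUBIC)
cv2.imwrite("pics/w5c.png",np.hstack([a,b]))
s=manip.read_state(); c,sn=np.cos(-1.707),np.sin(-1.707); d=s['eef_pos'][:2]-[479.7,-327.9]; print('stand frame',d@[c,sn],d@[-sn,c])
E
```

```text
t 11.55 pos [ 476.6 -338.    75.3] [-1.571e+00  1.000e-03 -1.360e-01] j [-0.68  0.51  1.55 -0.    1.08 -2.11] F [ 0.1 -0.3  0.1] gap 79.5
shift [ 0.0018 -0.0747  0.0113] twist -0.0 n>= 1.5
stand frame 10.284920417653241 -1.6258349860815515
```

View pics/w5c.png

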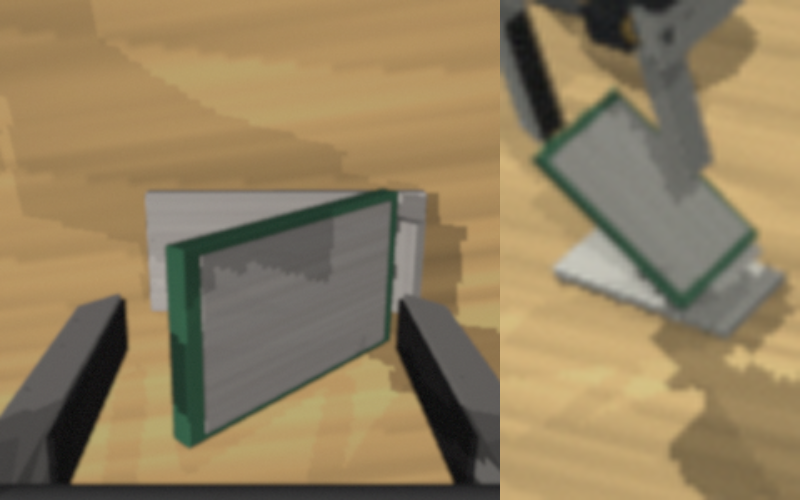

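```bash
python3 - <<'E'
from h import *
p=dict(np.load("w5.npz"))
q=[479.7,-327.9,-1.707]
pts=[[-40.7,-30,21.7],[-40.7,30,21.7],[30,-30,92.4],[30,30,92.4],[35.7,-30,86.7],[35.7,30,86.7]]
T=[((a+.5)*.6-.5+160,(b+.5)*.6-.5+100) for a,b in [(396,192),(391,342),(188,243),(198,440),(168,245),(176,440)]]
print(proj(p,fr(*q,pts)).round(1).tolist());print(np.round(T,1).tolist())
f,r=fit(p,pts,T,q);print(f.round(2),r)
print('mid nominal',fr(*q,[[-2.5,0,54]]),'seen',fr(*f,[[-2.5,0,54]]))
E
```

```text
[[399.9, 212.3], [394.7, 302.5], [270.5, 247.9], [274.9, 367.6], [259.3, 244.1], [264.5, 360.7]]
[[397.4, 215.0], [394.4, 305.0], [272.6, 245.6], [278.6, 363.8], [260.6, 246.8], [265.4, 363.8]]
[ 480.23 -327.44   -1.71] 2.3376921264532338
mid nominal [[ 480.03945734 -325.42315347   54.        ]] seen [[ 480.58490306 -324.96954745   54.        ]]
```

Emit:
{"op": "play_rows", "data": {
  "series": [
    [[0,-0.03,0],0,0.15],
    [[0,-0.06,0],0,0.1],
    [[0,-0.075,0],0,0],
    [[0.001,-0.075,0.006],0.14,0],
    [[0.002,-0.075,0.013],0.28,0],
    [[0.002,-0.075,0.013],0.42,0],
    [[0.002,-0.075,0.013],0.56,0],
    [[0.002,-0.075,0.013],0.7,0],
    [[0.002,-0.075,0.013],0.84,0],
    [[0.002,-0.075,0.013],0.98,0],
    [[0.002,-0.075,0.013],1.12,0],
    [[0.002,-0.075,0.013],1.26,0],
    [[0.002,-0.075,0.013],1.4,0],
    [[0.002,-0.075,0.013],1.52,0],
    [[0.002,-0.075,0.013],1.572,0],
    [[0.002,-0.075,0.013],1.572,0],
    [[0.002,-0.075,0.013],1.572,0],
    [[0.002,-0.075,0.013],1.572,0]
  ]
}}

```text
clock: 13.45
eef_pos: [480.5, -325.2, 150.3]
eef_rot: [-1.571, -0.0, -1.707]
wrist_force: [-0.0, -0.5, -0.9]
finger_gap: 93.9
```

```bash
python3 - <<'E'
from h import *
delta(480.4,-325.2,40,-1.708)
E
```

```text
t 13.45 pos [ 480.5 -325.2  150.3] [-1.571 -0.    -1.707] j [-0.66  0.42  1.5  -0.    1.23 -0.52] F [-0.  -0.5 -0.9] gap 93.9
shift [-0.      0.1103 -0.    ] twist 0.001 n>= 2.2
```

Emit:
{"op": "play_rows", "data": {
  "series": [
    [[0,0.03,0],0,0],
    [[0,0.06,0],0,0],
    [[0,0.09,0],0,0],
    [[0,0.105,0],0,0],
    [[0,0.11,0],0,0],
    [[0,0.11,0],0,0.1],
    [[0,0.11,0],0,0.2],
    [[0,0.11,0],0,0.27],
    [[0,0.11,0],0,0.32],
    [[0,0.11,0],0,0.38],
    [[0,0.11,0],0,0.45],
    [[0,0.11,0],0,0.6],
    [[0,0.11,0],0,1],
    [[0,0.11,0],0,1],
    [[0,0.11,0],0,1]
  ],
  "squeeze": 12
}}

```text
clock: 14.95
eef_pos: [480.4, -325.4, 40.9]
eef_rot: [-1.571, -0.0, -1.707]
wrist_force: [-2.8, -0.1, 5.2]
finger_gap: 59.8
```

Emit:
{"op": "play_rows", "data": {
  "series": [
    [[0,-0.003,0],0,1],
    [[0,-0.01,0],0,1],
    [[0,-0.02,0],0,1],
    [[0,-0.035,0],0,1],
    [[0,-0.06,0],0,1],
    [[0,-0.09,0],0,1],
    [[0,-0.12,0],0,1],
    [[0,-0.15,0],0,1],
    [[0,-0.15,0],0,1],
    [[0,-0.15,0],0,1]
  ]
}}

```text
clock: 15.95
eef_pos: [480.6, -325.3, 191.7]
eef_rot: [-1.57, -0.001, -1.707]
wrist_force: [-0.1, 0.3, -1.6]
finger_gap: 60.3
```

```bash
python3 - <<'E'
from h import *
from cell import manip
delta(500,237,205,.98)
delta(500,237,205,.98-np.pi)
p=manip.camera_params("wrist");np.savez("w6.npz",**{k:np.array(v) for k,v in p.items()})
im=manip.camera("wrist")[:,:,::-1];cv2.imwrite("pics/w6.png",im)
E
```

```text
t 15.95 pos [ 480.6 -325.3  191.7] [-1.570e+00 -1.000e-03 -1.707e+00] j [-0.66  0.38  1.45 -0.    1.31 -0.52] F [-0.1  0.3 -1.6] gap 60.3
shift [-0.5597 -0.014  -0.0569] twist -2.687 n>= 17.9
t 15.95 pos [ 480.6 -325.3  191.7] [-1.570e+00 -1.000e-03 -1.707e+00] j [-0.66  0.38  1.45 -0.    1.31 -0.52] F [-0.1  0.3 -1.6] gap 60.3
shift [-0.5597 -0.014  -0.0569] twist 0.455 n>= 11.3
```

View pics/w6.png

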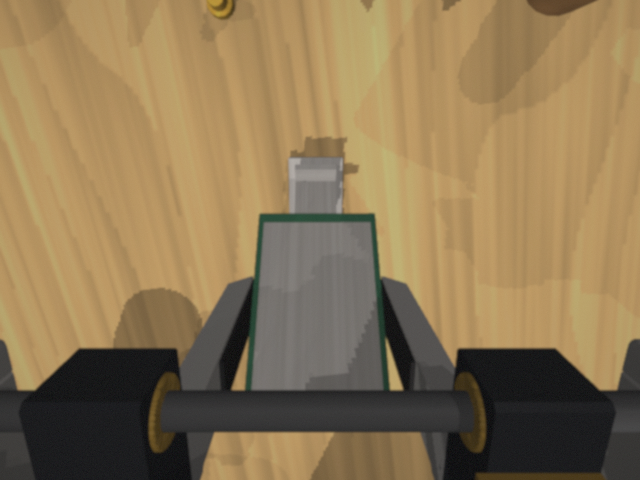

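The wrist view shows the board held by both side edges between the pads, still tilted, with its lower edge at row 215, cols 260–376. The stand behind it is empty. Next I'll hover short of the case to refine the case's pose.

```bash
python3 - <<'E'
from h import *
delta(450,162,205,.98-np.pi)
p=dict(np.load("w6.npz"))
from scipy.optimize import brentq
def row(th,a=[480.6,-325.3],yaw=-1.707):
    ux=-np.array([np.cos(yaw),np.sin(yaw)]); m=np.array([a[0],a[1],191.7+13])
    d=lambda l,n:m+np.r_[ux*(l*np.cos(th)+n*np.sin(th)),-l*np.sin(th)+n*np.cos(th)]
    return proj(p,[d(50,4)])[0]
for t in (.4,.6,.7,.785,.9,1.1): print(t,row(t))
E
```

```text
t 16.0 pos [ 480.3 -325.1  190.6] [-1.572 -0.    -1.707] j [-0.66  0.38  1.45 -0.    1.31 -0.52] F [ 0.  -0.6 -1.8] gap 60.2
shift [-0.4785 -0.0144 -0.0959] twist 0.455 n>= 9.8
0.4 [315.66093194 198.8172698 ]
0.6 [315.70982309 203.54243941]
0.7 [315.73443719 207.15133255]
0.785 [315.75524761 210.78635797]
0.9 [315.78305449 216.44470077]
1.1 [315.82991132 228.01864471]
```

Emit:
{"op": "play_rows", "data": {
  "series": [
    [[-0.03,-0.014,-0.006],0.03,1],
    [[-0.07,-0.014,-0.014],0.07,1],
    [[-0.11,-0.014,-0.022],0.11,1],
    [[-0.15,-0.014,-0.03],0.15,1],
    [[-0.19,-0.014,-0.038],0.19,1],
    [[-0.23,-0.014,-0.046],0.23,1],
    [[-0.27,-0.014,-0.054],0.27,1],
    [[-0.31,-0.014,-0.062],0.31,1],
    [[-0.35,-0.014,-0.07],0.34,1],
    [[-0.39,-0.014,-0.078],0.38,1],
    [[-0.43,-0.014,-0.086],0.42,1],
    [[-0.46,-0.014,-0.092],0.455,1],
    [[-0.478,-0.014,-0.096],0.455,1],
    [[-0.478,-0.014,-0.096],0.455,1],
    [[-0.478,-0.014,-0.096],0.455,1],
    [[-0.478,-0.014,-0.096],0.455,1]
  ]
}}

```text
clock: 17.6
eef_pos: [449.8, 160.7, 204.1]
eef_rot: [-1.572, -0.001, -2.162]
wrist_force: [-0.2, -0.3, -1.3]
finger_gap: 59.8
```

```bash
python3 - <<'E'
from h import *
from cell import manip
delta(450,162,205,.98-np.pi)
p=manip.camera_params("wrist");np.savez("w7.npz",**{k:np.array(v) for k,v in p.items()})
im=manip.camera("wrist")[:,:,::-1]
cv2.imwrite("pics/w7.png",im)
cv2.imwrite("pics/w7c.png",np.clip(cv2.resize(im[0:300,120:520],None,fx=2,fy=2,interpolation=cv2.INTER_CUBIC)*1.3,0,255).astype('uint8'))
print(proj(p,fr(501,238,.98,[[85,-75,55],[85,75,55],[-85,-75,55],[-85,75,55],[32,0,20],[-32,0,20]])).round(0).tolist())
E
```

```text
t 17.6 pos [449.8 160.7 204.1] [-1.572e+00 -1.000e-03 -2.162e+00] j [0.27 0.14 1.72 0.   1.28 0.86] F [-0.2 -0.3 -1.3] gap 59.8
shift [-0.0012 -0.0009 -0.0006] twist -0.001 n>= 0.0
[[417.0, -12.0], [214.0, -12.0], [404.0, 213.0], [229.0, 214.0], [316.0, 71.0], [316.0, 148.0]]
```

View pics/w7c.png

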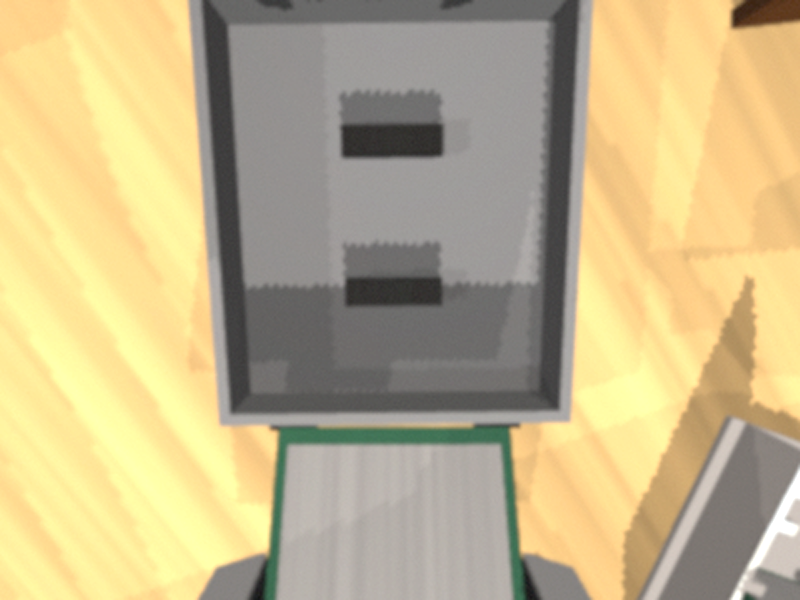

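```bash
python3 - <<'E'
from h import *
p=dict(np.load("w7.npz"))
T=[((a+.5)/2-.5+120,(b+.5)/2-.5) for a,b in [(222,422),(569,419),(392,139),(393.5,290)]]
f,r=fit(p,[[-85,75,55],[-85,-75,55],[32,0,20],[-32,0,20]],T,[501,238,.98]);print(f.round(3),r)
print([at_z(p,t,20).round(1) for t in T[2:]])
yaw=f[2];q=f
for th in (45,40,35,30,25,20,15,10,5,0):
    t=np.radians(th);x=35-50*np.cos(t)+4*np.sin(t);z=20+50*np.sin(t)+4*np.cos(t)-13
    print(th,round(x,1),round(z,1))
delta(*fr(*q,[[2.5,0,0]])[0,:2],90,yaw-np.pi)
E
```

```text
[502.673 239.936   0.988] 0.664119330001082
[array([519.8, 266.1,  20. ]), array([485. , 213.3,  20. ])]
45 2.5 45.2
40 -0.7 42.2
35 -3.7 39.0
30 -6.3 35.5
25 -8.6 31.8
20 -10.6 27.9
15 -12.3 23.8
10 -13.5 19.6
5 -14.5 15.3
0 -15.0 11.0
t 17.65 pos [449.9 160.6 204.3] [-1.572e+00 -1.000e-03 -2.163e+00] j [0.27 0.14 1.72 0.   1.28 0.86] F [ 0.2  0.3 -1.1] gap 59.5
shift [-0.0979  0.1142 -0.0004] twist -0.009 n>= 3.0
```

Emit:
{"op": "play_rows", "data": {
  "series": [
    [[-0.03,0,0],-0.009,1],
    [[-0.06,0,0],-0.009,1],
    [[-0.09,0,0],-0.009,1],
    [[-0.098,0,0],-0.009,1],
    [[-0.098,0.02,0],-0.009,1],
    [[-0.098,0.05,0],-0.009,1],
    [[-0.098,0.08,0],-0.009,1],
    [[-0.098,0.11,0],-0.009,1],
    [[-0.098,0.135,0],-0.009,1],
    [[-0.098,0.144,0],-0.009,1],
    [[-0.098,0.144,0],-0.009,1],
    [[-0.098,0.144,0],-0.009,1]
  ]
}}

```text
clock: 18.85
eef_pos: [505.0, 241.8, 61.5]
eef_rot: [-1.571, 0.0, -2.154]
wrist_force: [0.8, 0.8, -0.1]
finger_gap: 59.8
```

```bash
python3 - <<'E'
from h import *
delta(*fr(502.6,239.8,.988,[[2.5,0,0]])[0,:2],46,.988-np.pi)
E
```

```text
t 18.85 pos [505.  241.8  61.5] [-1.571  0.    -2.154] j [0.38 0.48 1.63 0.   1.03 0.96] F [ 0.8  0.8 -0.1] gap 59.8
shift [ 0.0005  0.0155 -0.0009] twist -0.001 n>= 0.3
```

Emit:
{"op": "play_rows", "data": {
  "series": [
    [[0,0.008,0],0,1],
    [[0,0.013,0],0,1],
    [[0,0.0165,0],0,1],
    [[0.0015,0.018,0],0,1],
    [[0.003,0.0195,0],0,1],
    [[0.0045,0.021,0],0,1],
    [[0.006,0.0225,0],0,1],
    [[0.0075,0.024,0],0,1],
    [[0.009,0.026,0],0,1],
    [[0.009,0.026,0],0,1]
  ],
  "squeeze": 7
}}

```text
clock: 19.85
eef_pos: [499.9, 234.0, 35.2]
eef_rot: [-1.571, -0.0, -2.154]
wrist_force: [-0.2, 0.9, 0.4]
finger_gap: 59.8
```

Emit:
{"op": "play_rows", "data": {
  "series": [
    [[0.001,0.002,0],0,1],
    [[0.0023,0.0037,0],0,1],
    [[0.0035,0.0057,0],0,1],
    [[0.0043,0.0076,0],0,1],
    [[0.0052,0.0097,0],0,1],
    [[0.006,0.0117,0],0,1],
    [[0.0066,0.0138,0],0,1],
    [[0.0072,0.0159,0],0,1],
    [[0.0077,0.018,0],0,1],
    [[0.0082,0.02,0],0,1],
    [[0.0082,0.02,0],0,1]
  ]
}}

```text
clock: 20.95
eef_pos: [495.3, 227.1, 14.9]
eef_rot: [-1.571, -0.0, -2.154]
wrist_force: [-0.0, -0.2, -1.4]
finger_gap: 59.9
```

```bash
python3 - <<'E'
from h import *
from cell import manip
delta(*fr(502.6,239.8,.988,[[0,0,0]])[0,:2],11,.988-np.pi)
p=manip.camera_params("wrist");np.savez("w8.npz",**{k:np.array(v) for k,v in p.items()})
im=manip.camera("wrist")[:,:,::-1]
im2=manip.camera("scene")[:,:,::-1]
a=cv2.resize(im[80:400,110:520],(512,400));b=cv2.resize(im2[180:300,330:450],(288,288),interpolation=cv2.INTER_CUBIC)
b=np.vstack([b,np.zeros((112,288,3),'uint8')]);cv2.imwrite("pics/w8.png",np.clip(np.hstack([a,b])*1.3,0,255).astype('uint8'))
E
```

```text
t 20.95 pos [495.3 227.1  14.9] [-1.571 -0.    -2.154] j [0.36 0.52 1.7  0.   0.92 0.95] F [-0.  -0.2 -1.4] gap 59.9
shift [-0.0146  0.0039 -0.0009] twist -0.001 n>= 0.3
```

View pics/w8.png

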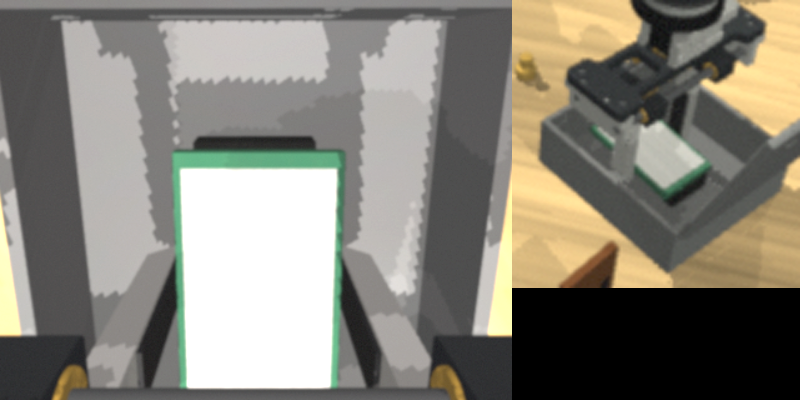

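The board is near flat in the jaws (wrist crop: lower edge just short of the +x bar's far side; scene crop: it lies low in the case). I'll centre it and lower it to contact.

Emit:
{"op": "play_rows", "data": {
  "series": [
    [[-0.004,0,0],0,1],
    [[-0.008,0,0],0,1],
    [[-0.012,0,0],0,1],
    [[-0.013,0,0],0,1],
    [[-0.013,0.001,0],0,1],
    [[-0.013,0.002,0],0,1],
    [[-0.013,0.003,0],0,1],
    [[-0.013,0.003,0],0,1],
    [[-0.013,0.003,0],0,1]
  ]
}}

```text
clock: 21.95
eef_pos: [502.4, 237.9, 12.1]
eef_rot: [-1.571, -0.001, -2.154]
wrist_force: [-0.7, 0.0, 0.3]
finger_gap: 59.9
```

Emit:
{"op": "play_rows", "data": {
  "series": [
    [[0,0.0005,0],0,1],
    [[0,0.001,0],0,1],
    [[0,0.0015,0],0,1],
    [[0,0.002,0],0,1],
    [[0,0.002,0],0,1]
  ]
}}

```text
clock: 22.45
eef_pos: [502.5, 238.0, 10.8]
eef_rot: [-1.571, -0.0, -2.154]
wrist_force: [-4.4, 0.2, 9.3]
finger_gap: 60.2
```

Emit:
{"op": "play_rows", "data": {
  "series": [
    [[0,-0.001,0],0,0.33],
    [[0,-0.001,0],0,0.28],
    [[0,-0.001,0],0,0.22],
    [[0,-0.001,0],0,0.17],
    [[0,-0.001,0],0,0.17],
    [[0,-0.001,0],0,0.17],
    [[0,-0.001,0],0,0.17],
    [[0,-0.02,0],0,0.17],
    [[0,-0.05,0],0,0.17],
    [[0,-0.09,0],0,0.17],
    [[0,-0.13,0],0,0.17],
    [[0,-0.18,0],0,0.17],
    [[0.03,-0.2,0],0,0.3],
    [[0.05,-0.2,0],0,0.5],
    [[0.07,-0.2,0],0,0.7],
    [[0.08,-0.2,0],0,1],
    [[0.08,-0.2,0],0,1],
    [[0.08,-0.2,0],0,1]
  ]
}}

```text
clock: 24.25
eef_pos: [458.8, 171.6, 210.8]
eef_rot: [-1.571, 0.0, -2.154]
wrist_force: [-0.0, -0.1, 0.2]
finger_gap: 33.8
```

```bash
python3 - <<'E'
from h import *
from cell import manip
delta(*fr(502.6,239.8,.988,[[150,0,0]])[0,:2],300,.988-np.pi)
p=manip.camera_params("wrist");np.savez("w9.npz",**{k:np.array(v) for k,v in p.items()})
im=manip.camera("wrist")[:,:,::-1];cv2.imwrite("pics/w9full.png",im)
c=[[-50,-30,28],[50,-30,28],[50,30,28],[-50,30,28]]
g=proj(p,fr(502.6,239.8,.988,c));print(g.round(0).tolist())
o=np.clip(im*1.2,0,255).astype('uint8')
cv2.imwrite("pics/w9.png",o)
E
```

```text
t 24.25 pos [458.8 171.6 210.8] [-1.571  0.    -2.154] j [0.28 0.16 1.68 0.   1.3  0.87] F [-0.  -0.1  0.2] gap 33.8
shift [-0.231  -0.0892 -0.0012] twist -0.001 n>= 5.0
[[348.0, 181.0], [350.0, 64.0], [280.0, 64.0], [283.0, 181.0]]
```

View pics/w9.png

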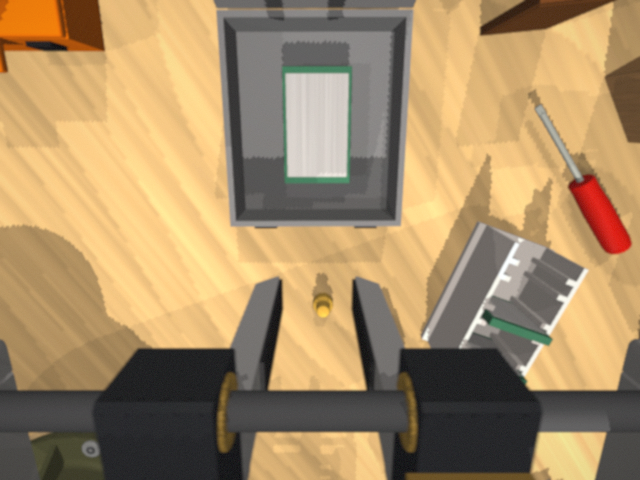

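The board lies flat and square on the bars: corners at (285,67), (351,67), (350,182) and (284,182), about 3 px from the centred prediction. The short boards and fitting_b are in place. Now the lid: go over it, come down behind it and push.

Emit:
{"op": "play_rows", "data": {
  "series": [
    [[0,-0.03,0],0,1],
    [[0,-0.06,0],0,1],
    [[0,-0.07,0],0,1],
    [[-0.02,-0.07,0],0,1],
    [[-0.06,-0.07,0],0,1],
    [[-0.1,-0.07,0],0,1],
    [[-0.14,-0.07,0],0,1],
    [[-0.18,-0.07,0],0,1],
    [[-0.22,-0.07,0],0,1],
    [[-0.25,-0.07,0],0,1],
    [[-0.265,-0.07,0],0,1],
    [[-0.265,-0.07,0],0,1],
    [[-0.265,-0.07,0],0,1],
    [[-0.265,-0.07,0],0,1]
  ]
}}

```text
clock: 25.7
eef_pos: [604.6, 392.3, 280.7]
eef_rot: [-1.571, -0.0, -2.154]
wrist_force: [0.0, 0.2, 0.7]
finger_gap: 0.3
```

```bash
python3 - <<'E'
from h import *
from cell import manip
delta(*fr(502.6,239.8,.988,[[184,0,0]])[0,:2],205,.988-np.pi)
E
```

```text
t 25.7 pos [604.6 392.3 280.7] [-1.571 -0.    -2.154] j [0.52 0.69 0.78 0.   1.67 1.11] F [0.  0.2 0.7] gap 0.3
shift [-0.0005  0.0757 -0.0012] twist -0.001 n>= 1.5
```

Emit:
{"op": "play_rows", "data": {
  "series": [
    [[0,0.03,0],0,1],
    [[0,0.06,0],0,1],
    [[0,0.075,0],0,1],
    [[0,0.075,0],0,1],
    [[0.01,0.075,0],0,1],
    [[0.02,0.075,0],0,1],
    [[0.03,0.075,0],0,1],
    [[0.04,0.075,0],0,1],
    [[0.05,0.075,0],0,1],
    [[0.06,0.075,0],0,1],
    [[0.07,0.075,0],0,1],
    [[0.08,0.075,0],0,1]
  ]
}}

```text
clock: 26.9
eef_pos: [560.5, 325.0, 207.8]
eef_rot: [-1.57, 0.002, -2.155]
wrist_force: [0.4, -0.0, -0.8]
finger_gap: 0.4
```

Emit:
{"op": "play_rows", "data": {
  "series": [
    [[0.01,0,0],0,1],
    [[0.02,0,0],0,1],
    [[0.03,0,0],0,1],
    [[0.04,0,0],0,1],
    [[0.05,0,0],0,1],
    [[0.06,0,0],0,1],
    [[0.06,0,0],0,1],
    [[0.06,-0.02,0],0,1],
    [[0.06,-0.05,0],0,1],
    [[0.06,-0.05,0],0,1],
    [[0.06,-0.05,0],0,1],
    [[0.06,-0.05,0],0,1],
    [[0.06,-0.05,0],0,1]
  ]
}}

```text
clock: 28.2
eef_pos: [527.1, 274.8, 256.6]
eef_rot: [-1.571, 0.001, -2.155]
wrist_force: [0.0, -0.1, 0.0]
finger_gap: 0.9
```

```bash
python3 - <<'E'
from h import *
from cell import manip
delta(500,240,260,.988-np.pi)
t=manip.camera("top")[:,:,::-1];s=manip.camera("scene")[:,:,::-1]
cv2.imwrite("pics/f.png",np.clip(np.hstack([cv2.resize(t,(400,300)),cv2.resize(s[150:330,250:490],(400,300))])*1.3,0,255).astype('uint8'))
E
```

```text
t 28.2 pos [527.1 274.8 256.6] [-1.571e+00  1.000e-03 -2.155e+00] j [0.42 0.37 1.31 0.   1.46 1.  ] F [ 0.  -0.1  0. ] gap 0.9
shift [ 0.044  -0.0035 -0.0034] twist -0.001 n>= 0.9
```

The viewer limit is reached, so I'll check the lid numerically from pixel colours.

```bash
python3 - <<'E'
from h import *
from cell import manip
Q=(502.6,239.8,.988)
for n in("scene","wrist","top"):
    p=manip.camera_params(n);im=manip.camera(n)
    old=None
    if n!="wrist": old=cv2.imread(f"pics/{n}0.png")[:,:,::-1]
    for name,pts in {"lid shut top":[[50,0,63],[0,40,63],[0,-40,63],[-50,0,63],[-60,50,63],[0,0,63]],"tab shut":[[-97,0,63],[-104,0,63],[-104,18,63]],"beyond tab":[[-118,0,0]],"old lid r100,150":[[85+32,0,150],[85+48,30,197],[85+48,-30,197]]}.items():
        o=[]
        for u,v in proj(p,fr(*Q,pts)).round().astype(int):
            if 0<=u<640 and 0<=v<480: o.append((u,v,im[v,u].tolist(), old[v,u].tolist() if old is not None else ''))
        print(n,name,o)
E
```

```text
scene lid shut top [(np.int64(413), np.int64(248), [114, 115, 110], [60, 62, 59]), (np.int64(408), np.int64(227), [111, 112, 107], [54, 55, 53]), (np.int64(382), np.int64(243), [114, 113, 109], [23, 24, 20]), (np.int64(379), np.int64(222), [114, 113, 110], [67, 68, 65]), (np.int64(392), np.int64(210), [113, 114, 110], [56, 57, 55]), (np.int64(395), np.int64(235), [113, 113, 108], [62, 63, 61])]
scene tab shut [(np.int64(364), np.int64(211), [103, 105, 100], [120, 104, 72]), (np.int64(362), np.int64(209), [105, 106, 102], [130, 110, 76]), (np.int64(368), np.int64(206), [109, 109, 105], [142, 121, 84])]
scene beyond tab [(np.int64(356), np.int64(225), [105, 107, 102], [69, 70, 67])]
scene old lid r100,150 [(np.int64(447), np.int64(238), [192, 164, 112], [66, 66, 63]), (np.int64(471), np.int64(218), [153, 126, 85], [63, 64, 62]), (np.int64(449), np.int64(233), [181, 153, 106], [103, 104, 101])]
wrist lid shut top [(np.int64(315), np.int64(204), [122, 120, 118], ''), (np.int64(275), np.int64(254), [125, 121, 118], ''), (np.int64(355), np.int64(253), [124, 122, 120], ''), (np.int64(316), 
[... 703 characters left out ...]
52), np.int64(232), [69, 69, 67], [60, 58, 57]), (np.int64(260), np.int64(259), [68, 65, 66], [36, 35, 33]), (np.int64(250), np.int64(281), [33, 33, 18], [34, 33, 30]), (np.int64(241), np.int64(247), [26, 27, 17], [60, 58, 57])]
top tab shut [(np.int64(277), np.int64(271), [62, 61, 59], [63, 49, 31]), (np.int64(280), np.int64(273), [63, 62, 60], [68, 54, 34]), (np.int64(275), np.int64(280), [63, 60, 59], [62, 49, 31])]
top beyond tab [(np.int64(286), np.int64(279), [90, 70, 45], [62, 48, 29])]
top old lid r100,150 [(np.int64(190), np.int64(210), [24, 22, 13], [52, 50, 49]), (np.int64(170), np.int64(213), [37, 36, 21], [52, 52, 49]), (np.int64(188), np.int64(189), [52, 50, 31], [52, 51, 49])]
```

```bash
python3 - <<'E'
from cell import manip
s=manip.read_state();print(s['clock'],s['eef_pos'],s['wrist_force'])
print(manip.sign_off())
E
```

```text
28.45 [527.32328434 274.89292947 257.42491256] [-1.09638216  0.58242402 -0.06535321]
the job is handed in; nothing more can be done
None
```

I finished the whole sequence and handed the job in at 28.5 s. Sign-off gave no verdict.

- **Rack to stand:** I drew the tall board up out of its slot and stood its lower edge in the lip. I then leaned it back on a loosely open finger and released it. The wrist view showed it leaning against the slope, with its middle within about 1 mm of the expected point.
- **Stand to case:** I took it by both side edges and lowered its lower edge to the bar on the lid side. It came flat in the jaws as I lowered; I centred it, set it down and released it. The wrist view showed it flat, within about 3 mm of centre. The short boards looked undisturbed at that point.
- **Lid:** I pushed it from behind and it fell shut.

**Last checks:** I had used all 12 pictures, so I checked the lid from pixel colours instead. In the scene view every sampled point on the shut lid and tab was lid grey, and bare bench showed where the open lid had been. The top view agreed on the tab. Its other lid points were partly hidden by the arm, so they prove nothing.

I did not measure the lid angle directly. I also did not recheck the board or the other bench things after the lid closed. The hand was clear of everything, with the wrist force near zero.

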